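# Stop the spray turntable and lift the cup carrier off level

## Robot

A 6-joint arm with a two-finger parallel gripper is mounted at the origin on a cart in front of the work surface, level with it; the furniture and walls round the work are solid. World frame = base frame: x ahead of the robot, y to its left, z up, the work surface at z = 0. Lengths are in m, angles in rad, forces in N, time in s.
With the tool pointing down it reaches from about 0.35 to 0.8 m from the base axis. Payload 7.3 kg.
Tool frame: the origin (TCP) lies between the finger pads; the fingertips stand 25 mm ahead of it and the grasp point (between the pads) lies 6 mm ahead of it (r.tip_extent is the distance from the TCP to the fingertips, in m); z points along the fingers, y is the direction in which the jaws open and shut (so a half turn about z gives the same grasp; the last joint's range is limited). The gripper opens to 85 mm and grips with 20 to 120 N. Pads are 22 mm wide; open, the fingers measure 114 mm over their backs; the gripper's body (76 mm by 85 mm) begins 54 mm behind the grasp point. The pads swing forward as they close: fully open they stand 13 mm farther back than shut.
Start: joints at [-1.421, 0.342, 1.524, -0, 1.275, -0.146], TCP at [0.153, -0.502, 0.256] pointing down, gripper open.
Joint ranges: [-2.53, 2.53], [-0.77, 2.02], [0.04, 2.7], [-1, 4.14], [0.28, 2.66], [-3.11, 3.11]. Speed limits (rad/s): [2.57, 2.57, 3.14, 3.14, 3.14, 3.14].

## Interface

Orientations are given as a unit quaternion [x, y, z, w].
In Python, from workcell import r, command_gripper, optics gives the robot as it stands. The module is installed in compiled form; this text tells all that it offers. Calls block until the motion is done:
- r.reach(position, orientation): joint-space move of the TCP to a pose.
- r.move_straight(position, orientation=None, speed=0.15, max_force=None): straight line of the TCP; orientation=None keeps the orientation; speed is the mean speed in m/s. With max_force (N) it stops when the force on the tool has changed by that much, and returns True; else False.
- r.movej(angles): joint-space move.
- command_gripper(opening, force=None): finger opening in m; force is the grip in N (None keeps the last); returns when the fingers have stopped.
- r.hold(seconds).
- r.solve_ik(position, orientation): joint angles nearest the present ones, or None.
- r.read_state(): the state.
- optics.get_image(name): name is "side" or "top"; returns (picture, depth): 384x512x3 uint8, red, green, blue; 384x512 float32, m along the optical axis (not along the pixel's ray), 0 where there is no reading.
- optics.camera_model(name): a dict with "K" (3x3 intrinsics, pixels), "k1" (the pictures are not rectified: a ray, as slopes to the right and down, at radius r is drawn at 1 + k1 r^2 times it, then the intrinsics apply), "R" (3x3) and "t" (3): a world point X has camera coordinates R X + t. Camera axes: x right, y down, z forward; pixel columns grow to the right and rows downward; lengths in m; the calibration is good to about 2 mm. A picture is of the moment at which its call begins. camera_model takes no time and is no camera call.
A pose or a line that the arm cannot do raises r.PlanningError and nothing moves.
- r.finish_job(): hands the job in, once; it reports no verdict.
The state is a dict: "time_s": time; "joint_positions": joint angles; "dq": joint speeds; "tau": joint torques, N m; "eef_pos": TCP position; "eef_rot": TCP orientation; "contact_force": force on the tool from outside, world axes, zero at the start; "torque": the same for the moment, N m; "grip_width": finger opening in m.
Only numpy, scipy, OpenCV 4.12 (cv2) and the standard library are available. Lean on these libraries where they do the work, as an engineer would, in place of code of your own. Each camera call takes 0.05 s, during which the arm holds its last target.

## Task

Take the loaded cup carrier off the spray turntable: first press the turntable's mushroom stop fully down and let it spring up again, then reset it by turning its head clockwise as far as it goes. Then take the carrier by the middle of its handle bar, lift it, level and with both cups upright in it, about 10 cm clear of the platter, and finish holding it still in the air. Leave the other things on the table where they are.

Things in the scene. Friction and masses are not known exactly. Their poses are not given: they have to be found in the camera images.
- turntable: (all sizes in mm) low round spray turntable, fixed to the table, its geared drive does not let the platter turn by hand; flat platter of diameter 220 whose top is 45 above the work surface. Origin at the centre of its underside, on the work surface; z up.
- carrier_grip (a point): (mm) middle of the handle bar of the loose wooden two-cup carrier on the platter (0.6 to 0.8 kg loaded). Carrier 96 (its x) x 210 (y) x 133 high, 8 thick floor, 29 high side rails, an 11 thick board at each end. The square-edged bar joins the end boards' tops along y: 20 wide, 24 high, 188 free; this point is 121 above the carrier's underside, over 35 above the cups' rims; z is up when level.
- cup_a_centre (a point): (mm) centre (half-way up) of the unglazed cup, diameter 68, 62 high, standing loose in one half of the carrier, 52 from its middle; 0.1 to 0.21 kg; z up along the cup
- cup_b_centre (a point): (mm) centre (half-way up) of the slightly taller white cup, diameter 68, 68 high, standing loose in the other half of the carrier; 0.12 to 0.24 kg; z up along the cup
- stop_top (a point): (mm) centre of the flat top of the turntable's mushroom stop: a round ribbed head of diameter 40, its vertical gripping side 16 high (from 4 to 20 below this point; narrower below), on a fixed box 84 x 84 whose lid is 43 below this point when the head is up. x and y axes turn with the head.
- stop_plunger (a joint): how far the mushroom head is pushed down, m: 0 up, 0.006 fully down on its stop. A spring pushes back with 1.5 N at the start and 4.5 N fully down, and lifts the head again when let go.
- stop_head (a joint): turn of the mushroom head about its vertical axis, rad: grows clockwise seen from above; starts near 0 (0 to 0.15), ends at a stop at 1.05 (reset, 60 degrees). Light friction (0.05 N m); stays where it is left.
- tumbler_centre (a point): bystander: tumbler, diameter 65, 84 high mm; point at half its height; to be left alone
- stamp_centre (a point): bystander: small waisted clay stamp, diameter 23, 50 high, standing mm; point at half its height; to be left alone
- tile_centre (a point): bystander: flat glaze test tile 56 x 41 x 9 mm; point at half its height; to be left alone
- red_rib_centre (a point): bystander: oval rubber rib 42 x 92 x 8, lying flat mm; point at half its height; to be left alone
- marker_pen_centre (a point): bystander: marker pen 17 x 135 x 16, lying mm; point at half its height; to be left alone
Mind the look-alikes: they are no part of the job. What is shaped like the part that bears cup_b_centre but red is not meant.

How it is judged:
By the outcome, as a careful person would: the job done as asked, in the order asked, and still so for the second after the job is handed in, while the arm keeps its last pose, push and grip.
It also fails if it takes over 54 s, if anything falls off the work surface, if the arm or the gripper's body presses on something with over 40 N, if the wrist force passes 120 N, or if a joint passes its speed limit or range.

## Working session

There is one attempt and no reset: what is moved stays moved. The work goes in short steps, each a Python script; the robot and the scene stay as the last script left them, time stands still between calls to the robot, and variables do not carry over. Pictures are saved under pics/ and viewed, and the job is handed in when it is done.

```bash
mkdir -p pics; cat > h.py <<'E'
import numpy as np, cv2
from workcell import r, command_gripper, optics
def snap(n,tag):
    p,d=optics.get_image(n); cv2.imwrite(f'pics/{tag}.png',cv2.cvtColor(p,cv2.COLOR_RGB2BGR)); np.save(f'pics/{tag}.npy',d); return p,d
def ray(n,u,v):
    c=optics.camera_model(n);K=np.array(c['K']);x=(u-K[0,2])/K[0,0];y=(v-K[1,2])/K[1,1]
    a,b=x,y
    for _ in range(20):
        f=1+c['k1']*(a*a+b*b);a,b=x/f,y/f
    R=np.array(c['R']);t=np.array(c['t']);return -R.T@t, R.T@np.array([a,b,1.])
def atz(n,u,v,z):
    o,d=ray(n,u,v);return o+d*(z-o[2])/d[2]
def atd(n,u,v,dep):
    o,d=ray(n,u,v);return o+d*dep[int(round(v)),int(round(u))]
def crop(tag,u0,v0,u1,v1,s,out):
    im=cv2.imread(f'pics/{tag}.png')[v0:v1,u0:u1];cv2.imwrite(f'pics/{out}.png',cv2.resize(im,None,fx=s,fy=s,interpolation=cv2.INTER_CUBIC))
E
python3 - <<'E'
from h import *
for n in('side','top'):
    snap(n,n+'0');c=optics.camera_model(n);o,d=ray(n,256,192);print(n,c['K'],c['k1'],o,d)
s=r.read_state();print(s['time_s'],s['eef_pos'],s['eef_rot'],r.tip_extent)
E
```

```text
side [[490.5433389    0.         253.74220495]
 [  0.         490.5433389  202.2421461 ]
 [  0.           0.           1.        ]] -0.1282938866244782 [0.26768228 1.20452347 0.98665498] [ 0.14103415 -0.7998479  -0.58378924]
top [[428.58918428   0.         258.46908928]
 [  0.         428.58918428 189.89703305]
 [  0.           0.           1.        ]] -0.05643217986277384 [0.3903234  0.04034149 1.2150261 ] [ 0.08427063  0.01376851 -0.99637651]
0.1 [ 0.15300947 -0.50188134  0.2557064 ] [ 9.89082617e-01  1.47360513e-01  1.00293852e-05 -6.75261902e-04] 0.025
```

View pics/top0.png

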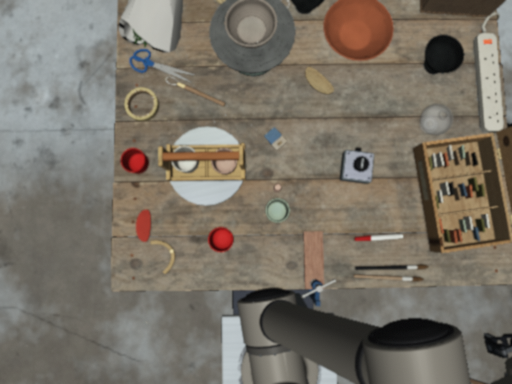

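View pics/side0.png

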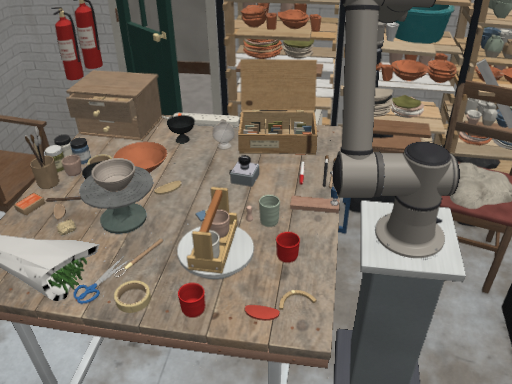

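```bash
python3 - <<'E'
from h import *
crop('top0',140,110,270,210,6,'c1');crop('top0',330,135,390,190,10,'c2');crop('side0',160,140,350,280,4,'c3')
E
```

```text
(no output)
```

View pics/c1.png

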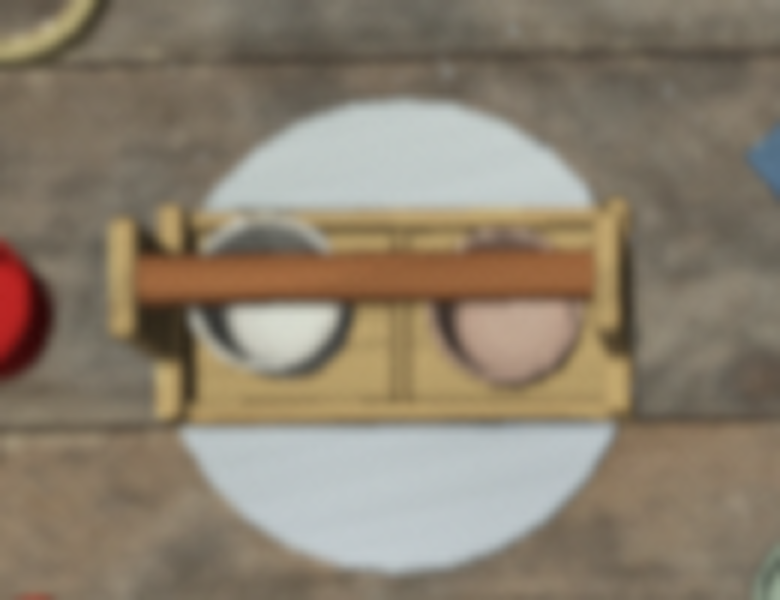

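View pics/c2.png

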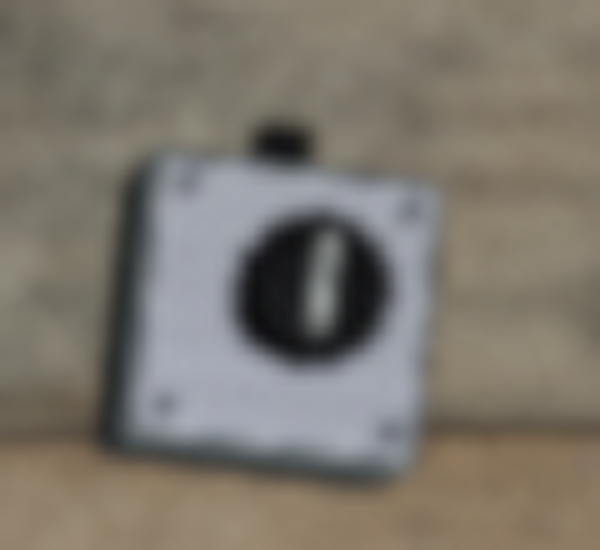

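View pics/c3.png

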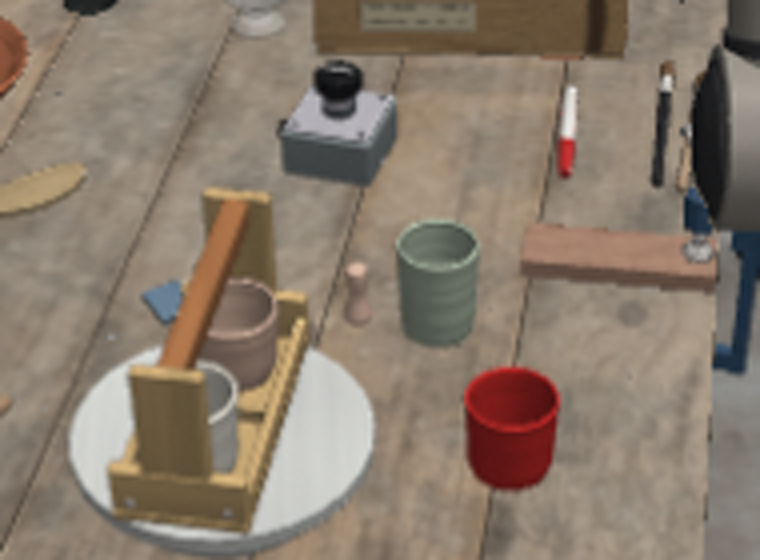

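```bash
python3 - <<'E'
from h import *
d=np.load('pics/top0.npy');ds=np.load('pics/side0.npy')
a=atz('top',162.8,156.5,.178);b=atz('top',239,155.8,.178);print('bar',a,b,(a+b)/2,np.linalg.norm(a-b),np.degrees(np.arctan2(b[0]-a[0],b[1]-a[1])))
for u in(175,200,225):print(atd('top',u,156,d))
print('head',[atd('top',u,v,d) for u,v in((361,163),(359,163),(364,164),(361,166))],'lid',atd('top',348,158,d),atd('top',366,178,d))
for u,v in ((132+0,0),):pass
# box lid corners
L=[(345,150.5),(373.7,153.5),(370.5,182.5),(343,179.5)]
z=atd('top',348,158,d)[2]
P=np.array([atz('top',u,v,z) for u,v in L]);print(P,P.mean(0));print(atz('top',361.3,163.5,z+.043))
# side view: head top, bar ends
print('side head',atd('side',160+338/4,140+68/4,ds),atz('side',160+338/4,140+70/4,z+.043))
for u,v in((235,202),(182,366)):print('side bar',atz('side',160+u/4,140+v/4,.178))
print('platter',atz('top',140+402/6,110+98/6,.045),atz('top',140+402/6,110+572/6,.045),atz('side',160+68/4,140+437/4,.045),atz('side',160+375/4,140+432/4,.045))
for n,u,v,zz in(('tumb',277,210,.08),('redcup1',134,160,.06),('redcup2',221,239,.06),('stamp',278,187,.05),('tile',276,138,.01)):print(n,atz('top',u,v,zz))
E
```

```text
bar [0.56921235 0.2826441  0.178     ] [0.56763818 0.0950288  0.178     ] [0.56842527 0.18883645 0.178     ] 0.18762190671319437 -179.51927554023686
[0.56980822 0.25234033 0.17854657]
[0.56900922 0.19096694 0.17676159]
[0.56743542 0.12921251 0.17969997]
head [array([ 0.55866237, -0.22437232,  0.08767996]), array([ 0.55867531, -0.21893207,  0.08811439]), array([ 0.55557035, -0.2318029 ,  0.08966264]), array([ 0.55033671, -0.22361109,  0.0896286 ])] lid [ 0.57852597 -0.19764636  0.05105867] [ 0.52285687 -0.24596868  0.04778932]
[[ 0.59951244 -0.19010631  0.05105867]
 [ 0.59003211 -0.2691101   0.05105867]
 [ 0.50991632 -0.2570663   0.05105867]
 [ 0.51932248 -0.18188107  0.05105867]] [ 0.55469584 -0.22454095  0.05105867]
[ 0.55636365 -0.22362054  0.09405867]
side head [ 0.55866921 -0.22708582  0.08800427] [ 0.55610835 -0.21420599  0.09405867]
side bar [0.56909391 0.10465718 0.178     ]
side bar [0.56240525 0.28562047 0.178     ]
platter [0.67502882 0.19043319 0.045     ] [0.45474826 0.19118163 0.045     ] [0.67271828 0.22318351 0.045     ] [0.45679142 0.18460274 0.045     ]
tumb [0.43763245 0.00112011 0.08      ]
redcup1 [0.58134207 0.3898654  0.06      ]
redcup2 [0.36290958 0.15205335 0.06      ]
stamp [ 0.50161428 -0.00381448  0.05      ]
tile [ 0.64606014 -0.00232666  0.01      ]
```

```bash
cat >> h.py <<'E'
def q(psi): return [np.cos(psi/2),np.sin(psi/2),0,0]
def st(m=''):
    s=r.read_state();print(m,round(s['time_s'],2),np.round(s['eef_pos'],4),'F',np.round(s['contact_force'],2),'T',np.round(s['torque'],3),'w',round(s['grip_width'],4),'j6',round(s['joint_positions'][5],3));return s
HX,HY=.556,-.2235
E
python3 - <<'E'
from h import *
for p in(.75,.0,-.6,-1.57,1.57):
    print(p,r.solve_ik([HX,HY,.085],q(p)),r.solve_ik([.5685,.189,.165],q(p)))
command_gripper(0.0,30)
r.reach([HX,HY,.17],q(.6));st()
r.move_straight([HX,HY,.125],speed=.1);st('above')
snap('side','s1');snap('top','t1');crop('side','s1'==0,0,0,0,1,'x') if 0 else crop('s1',200,100,300,200,6,'c4')
E
```

```text
0.75 [-5.10053585e-01  6.50989423e-01  1.51757224e+00 -4.44089210e-16
  9.73030993e-01  3.10742742e-01] [ 1.93084615e-01  5.57119996e-01  1.43920566e+00 -4.44089210e-16
  1.14526700e+00  1.01388094e+00]
0.0 [-5.10053585e-01  6.50989423e-01  1.51757224e+00 -4.44089210e-16
  9.73030993e-01  1.06074274e+00] [ 1.93084615e-01  5.57119996e-01  1.43920566e+00 -4.44089210e-16
  1.14526700e+00  1.76388094e+00]
-0.6 [-5.10053585e-01  6.50989423e-01  1.51757224e+00 -4.44089210e-16
  9.73030993e-01  1.66074274e+00] [ 1.93084615e-01  5.57119996e-01  1.43920566e+00 -4.44089210e-16
  1.14526700e+00  2.36388094e+00]
-1.57 [-5.10053585e-01  6.50989423e-01  1.51757224e+00 -4.44089210e-16
  9.73030993e-01  2.63074274e+00] [ 1.93084615e-01  5.57119996e-01  1.43920566e+00 -4.44089210e-16
  1.14526700e+00 -2.94930437e+00]
1.57 [-5.10053585e-01  6.50989423e-01  1.51757224e+00 -4.44089210e-16
  9.73030993e-01 -5.09257258e-01] [ 1.93084615e-01  5.57119996e-01  1.43920566e+00 -4.44089210e-16
  1.14526700e+00  1.93880942e-01]
 2.67 [ 0.5556 -0.2246  0.1703] F [ 0.21 -1.16  0.48] T [ 0.003 -0.041  0.026] w 0.0003 j6 0.461
above 3.27 [ 0.5561 -0.2239  0.1253] F [-0.05 -0.85  0.43] T [ 0.014 -0.007 -0.049] w 0.0002 j6 0.461
```

View pics/c4.png

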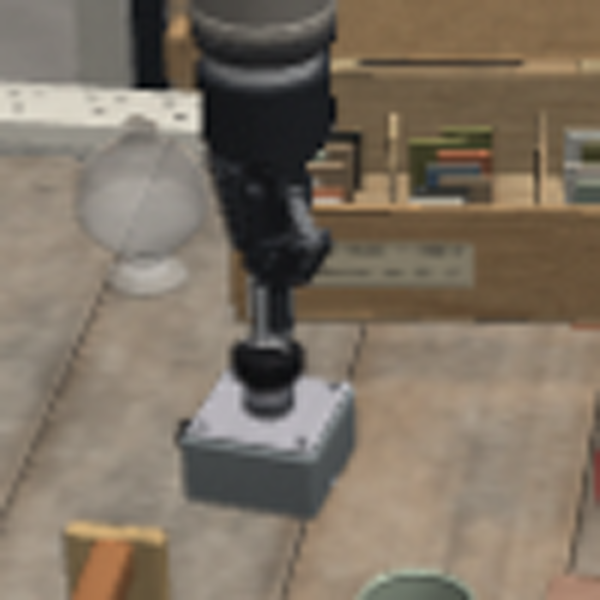

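The closed fingers stand centred just above the black head (crop 270,345). I'll press now.

```bash
python3 - <<'E'
from h import *
r.hold(.2);st('pre')
print(r.move_straight([HX,HY,.095],speed=.02,max_force=14));st('down')
r.hold(.2);s=st('held')
r.move_straight([HX,HY,.14],speed=.08);st('up')
E
```

```text
pre 3.58 [ 0.5562 -0.2236  0.1256] F [ 0.28 -0.01  0.56] T [ 0.04  -0.008  0.016] w -0.0002 j6 0.461
True
down 4.43 [ 0.5562 -0.2236  0.1107] F [-1.31  1.12  6.65] T [0.084 0.227 0.019] w 0.0001 j6 0.461
held 4.63 [ 0.5562 -0.2236  0.1107] F [-2.48  0.79  8.92] T [ 0.17   0.312 -0.009] w -0.0 j6 0.461
up 5.16 [ 0.5559 -0.2234  0.1398] F [-0.46 -0.17 -0.47] T [-0.002  0.013  0.004] w -0.0001 j6 0.461
```

```bash
python3 - <<'E'
from h import *
r.reach([HX,HY,.15],q(.6))
command_gripper(.085,30)
print(r.move_straight([HX,HY,.0845],speed=.08,max_force=12));st('at')
command_gripper(.03,25);s=st('grip')
snap('side','s2');crop('s2',200,100,300,200,6,'c5');snap('top','t2')
p=[HX,HY,.0845]
for a in(.3,0,-.2,-.35,-.45):
    r.move_straight(p,q(a),speed=.05) if 0 else r.reach(p,q(a)); st(a)
E
```

```text
False
at 7.16 [ 0.5564 -0.2237  0.085 ] F [0.21 0.21 0.37] T [ 0.015  0.007 -0.029] w 0.0849 j6 0.461
grip 7.64 [ 0.5584 -0.2264  0.0862] F [ 4.87 -8.36  1.68] T [-1.233 -0.734 -0.117] w 0.039 j6 0.461
0.3 8.13 [ 0.5582 -0.2259  0.0861] F [ 4.91 -7.13  2.01] T [-0.947 -0.708 -0.105] w 0.0385 j6 0.761
0 8.53 [ 0.5582 -0.2254  0.086 ] F [ 5.37 -5.33  1.39] T [-0.643 -0.658 -0.102] w 0.0385 j6 1.061
-0.2 8.83 [ 0.5582 -0.225   0.0859] F [ 5.13 -2.51  0.89] T [-0.441 -0.816 -0.009] w 0.0385 j6 1.261
-0.35 9.1 [ 0.5583 -0.2248  0.0859] F [ 5.18 -2.78  1.66] T [-0.278 -0.861 -0.038] w 0.0387 j6 1.411
-0.45 9.35 [ 0.5584 -0.2246  0.086 ] F [ 5.93 -1.78  0.93] T [-0.162 -0.999  0.196] w 0.0385 j6 1.511
```

View pics/c5.png

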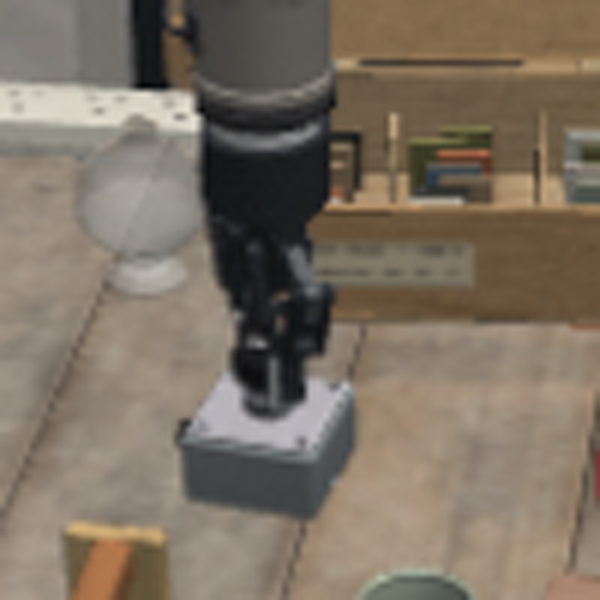

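```bash
python3 - <<'E'
from h import *
p=[.5586,-.2255,.0845]
for a in(-.5,-.6,-.7):
    r.reach(p,q(a)); st(a)
r.hold(.2);st('hold')
command_gripper(.085);st('open')
r.move_straight([p[0],p[1],.2],speed=.15);st()
snap('top','t3');crop('t3',330,135,390,190,10,'c6');snap('side','s3')
E
```

```text
-0.5 9.6 [ 0.5591 -0.2251  0.0848] F [1.67 2.81 2.68] T [ 0.573 -0.306  0.41 ] w 0.0386 j6 1.558
-0.6 9.85 [ 0.5587 -0.2248  0.0846] F [2.06 5.51 1.04] T [ 0.805 -0.279  0.471] w 0.0387 j6 1.657
-0.7 10.1 [ 0.5584 -0.2243  0.0844] F [0.88 5.8  1.43] T [ 1.035 -0.232  0.631] w 0.0387 j6 1.756
hold 10.3 [ 0.5584 -0.2244  0.0844] F [1.37 6.43 2.96] T [ 1.063 -0.194  0.571] w 0.0386 j6 1.756
open 10.82 [ 0.5585 -0.2257  0.0845] F [ 0.48 -1.02 -0.07] T [0.026 0.024 0.005] w 0.0849 j6 1.76
 11.74 [ 0.5581 -0.2252  0.199 ] F [-0.28 -0.88 -0.51] T [-0.024 -0.023  0.013] w 0.085 j6 1.76
```

View pics/t3.png

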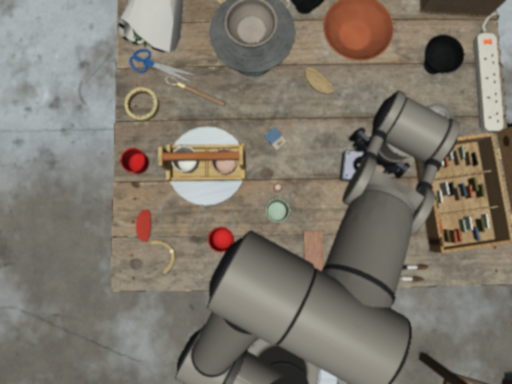

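```bash
python3 - <<'E'
from h import *
r.reach([.569,.189,.28],q(1.5624));st()
snap('top','t4');crop('t4',330,135,390,190,10,'c7');snap('side','s4');crop('s4',200,100,300,200,6,'c8')
crop('s4',150,120,290,280,4,'c9')
E
```

```text
13.4 [0.5692 0.1883 0.2796] F [ 0.04 -0.53 -0.06] T [ 0.02  -0.001 -0.003] w 0.0852 j6 0.202
```

View pics/c7.png

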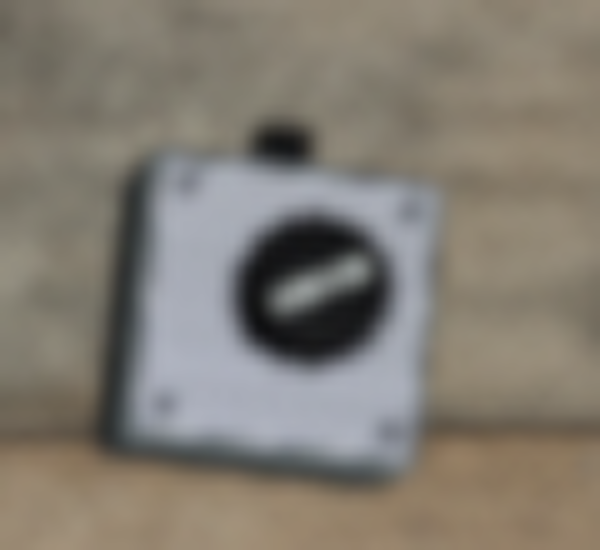

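View pics/c9.png

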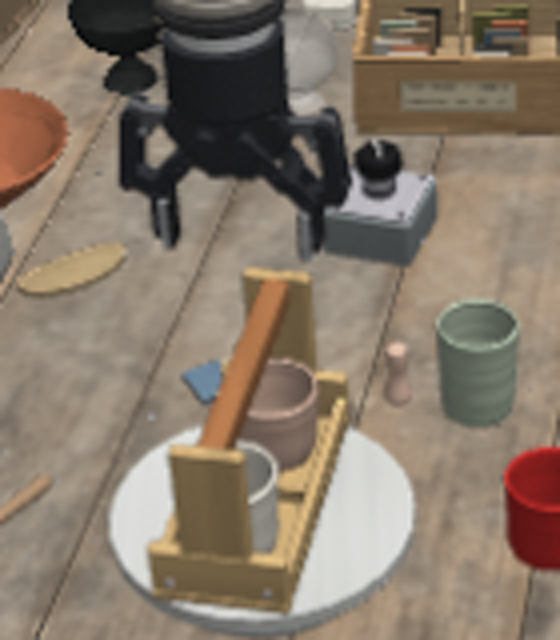

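The pointer went from about 7° to about 69°, so the head turned about 60°, and the head is up again. Next is the carrier.

```bash
python3 - <<'E'
from h import *
print(r.move_straight([.569,.189,.170],speed=.1,max_force=12));st('at')
snap('side','s5');crop('s5',150,120,290,280,4,'c10')
command_gripper(.012,40);st('grip')
E
```

```text
False
at 14.75 [0.5694 0.1891 0.1707] F [ 0.73 -0.56  0.67] T [ 0.056 -0.009  0.023] w 0.085 j6 0.201
grip 15.41 [0.5695 0.189  0.1701] F [ 2.44 -0.42 -0.13] T [-0.021 -0.533  0.032] w 0.0192 j6 0.201
```

View pics/c10.png

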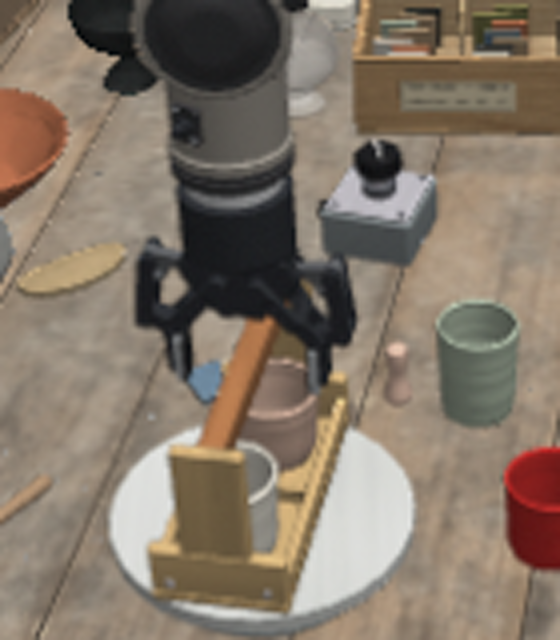

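Gripped at a width of 19 mm on the bar. I'll raise the grip force and lift gently.

```bash
python3 - <<'E'
from h import *
command_gripper(.012,90);st('grip')
r.move_straight([.5693,.189,.185],speed=.03);r.hold(.3);st('l1')
snap('side','s6');crop('s6',150,120,290,280,4,'c11')
E
```

```text
grip 15.62 [0.5695 0.189  0.1702] F [ 3.88  0.18 -0.23] T [-0.019 -0.757  0.091] w 0.0188 j6 0.201
l1 16.57 [0.5692 0.189  0.1849] F [-0.58 -0.18 -6.47] T [0.217 0.013 0.018] w 0.0187 j6 0.201
```

View pics/c11.png

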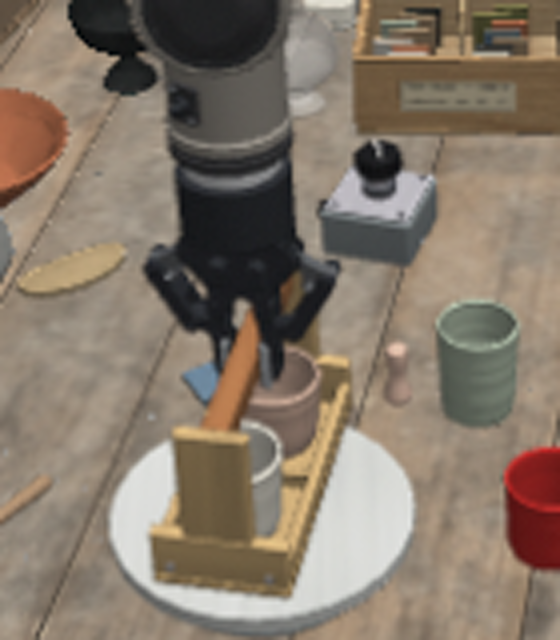

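```bash
python3 - <<'E'
from h import *
r.move_straight([.5693,.189,.21],speed=.04);r.hold(.5);st('l2');r.hold(.3);st('l2')
p,d=snap('side','s7');crop('s7',150,110,290,260,5,'c12')
p,d=snap('top','t7');crop('t7',140,110,270,210,6,'c13')
E
```

```text
l2 17.9 [0.5693 0.189  0.2099] F [ 0.49  0.21 -7.31] T [ 0.137  0.066 -0.002] w 0.019 j6 0.201
l2 18.2 [0.5693 0.189  0.21  ] F [ 0.82  0.66 -7.05] T [ 0.228 -0.016 -0.006] w 0.0187 j6 0.201
```

View pics/c12.png

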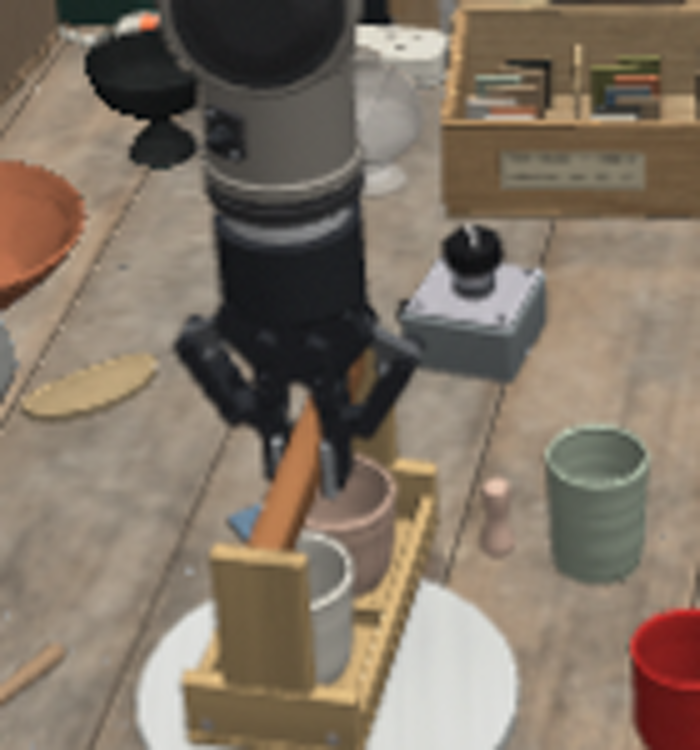

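View pics/c13.png

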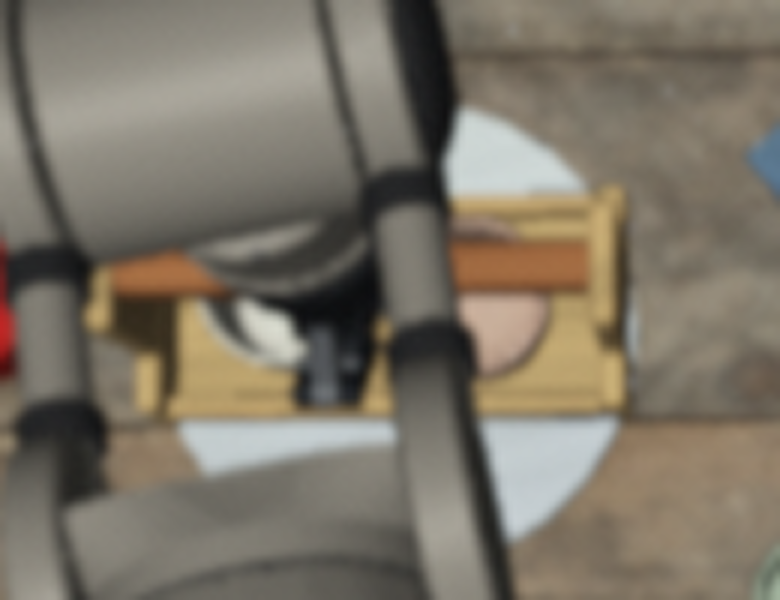

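```bash
python3 - <<'E'
from h import *
for t in('t4','t7'):
    d=np.load(f'pics/{t}.npy');print(t)
    for (u0,u1,v0,v1) in((160,168,154,158),(220,234,153,156)):
        P=np.array([atd('top',u,v,d) for u in range(u0,u1) for v in range(v0,v1)]);print(np.median(P,0).round(4),P[:,2].std().round(4),len(P))
    # rails near front (row ~ 178)
    for (u0,u1) in((172,184),(225,238)):
        for v in(176,177,178):
            P=np.array([atd('top',u,v,d) for u in range(u0,u1)]);print(v,np.median(P,0).round(4))
a=atz('top',140+110/6,110+273/6,.218);b=atz('top',140+590/6,110+267/6,.218);print(a,b,(a+b)/2)
E
```

```text
t4
[0.5715 0.2811 0.178 ] 0.0017 32
[0.5726 0.1255 0.1784] 0.0016 42
176 [0.5359 0.2705 0.054 ]
177 [0.5306 0.2668 0.0746]
178 [0.5279 0.2668 0.0742]
176 [0.531  0.1226 0.0731]
177 [0.5283 0.1227 0.0734]
178 [0.5257 0.1227 0.0736]
t7
[0.565  0.2716 0.2174] 0.0017 32
[0.5654 0.1224 0.2186] 0.0018 42
176 [0.5282 0.2591 0.1139]
177 [0.5258 0.2588 0.1132]
178 [0.5231 0.2589 0.1134]
176 [0.526  0.1197 0.1142]
177 [0.5236 0.1198 0.1132]
178 [0.5213 0.12   0.1103]
[0.56490354 0.28396644 0.218     ] [0.5639235  0.09445822 0.218     ] [0.56441352 0.18921233 0.218     ]
```

The carrier is level (bar ends at z 0.217 and 0.219) and held in the middle: the bar centre measures y 0.189, the same as the tool. I'll lift it the rest of the way.

```bash
python3 - <<'E'
from h import *
r.move_straight([.5693,.189,.271],speed=.05);r.hold(.8);st('end')
snap('side','s8');crop('s8',130,80,330,230,4,'c14');p,d=snap('top','t8')
crop('t8',140,110,270,210,6,'c15')
E
```

```text
end 20.47 [0.5693 0.189  0.271 ] F [ 0.52  0.14 -7.31] T [-0.258  0.003 -0.066] w 0.019 j6 0.201
```

View pics/c14.png

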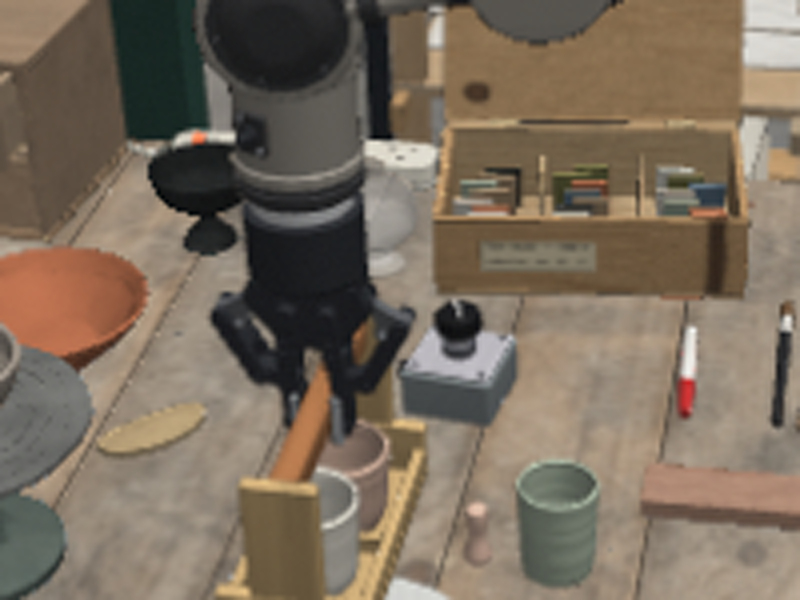

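View pics/t8.png

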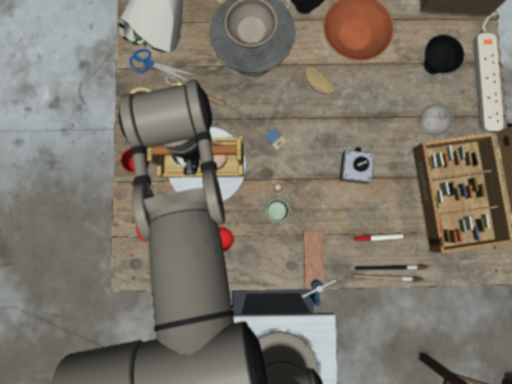

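The moment about x changed sign, so I'll check for swinging and level before handing in.

```bash
python3 - <<'E'
from h import *
def lev(tag):
    p,d=snap('top',tag)
    for U in((154,160),(225,236)):
        best=[]
        for u in range(*U):
            c=[atd('top',u,v,d) for v in range(140,165)]
            z=np.array([x[2] for x in c]);m=z[(z>.26)&(z<.30)];best+=list(m)
        print(U,len(best),np.median(best).round(4))
lev('t9')
for i in range(12):r.hold(.1);s=r.read_state();print(np.round(s['torque'],3),np.round(s['contact_force'][2],2))
lev('t10')
E
```

```text
(154, 160) 58 0.2783
(225, 236) 111 0.2783
[-0.168  0.021 -0.004] -7.17
[0.166 0.01  0.025] -7.27
[-0.207 -0.019  0.026] -8.18
[ 0.132 -0.03  -0.004] -7.73
[-0.262 -0.044  0.026] -6.98
[ 0.125 -0.01   0.025] -6.47
[-0.21  -0.028 -0.05 ] -6.61
[ 0.23  -0.008 -0.005] -7.72
[-0.179  0.022  0.007] -6.47
[ 0.294 -0.017  0.055] -6.71
[-0.224 -0.028  0.02 ] -7.49
[ 0.222  0.009 -0.034] -7.29
(154, 160) 57 0.2779
(225, 236) 110 0.2786
```

```bash
python3 - <<'E'
from h import *
T=[];D=[];t=[]
for i in range(60):
    r.hold(.01);s=r.read_state();T.append(s['torque'][0]);D.append(s['dq']);t.append(s['time_s'])
print(np.round(t[:3],3));print(np.round(T,2));D=np.array(D);print(np.abs(D).max(0).round(4))
E
```

```text
[21.875 21.883 21.892]
[ 0.25  0.21  0.04 -0.06 -0.23 -0.22 -0.05  0.12  0.19  0.21  0.08 -0.14
 -0.24 -0.28 -0.09  0.06  0.23  0.25  0.08 -0.05 -0.12 -0.15 -0.03  0.08
  0.21  0.23  0.07 -0.08 -0.28 -0.16 -0.11  0.15  0.28  0.21  0.04 -0.1
 -0.28 -0.25 -0.05  0.14  0.21  0.16  0.05 -0.13 -0.18 -0.24 -0.02  0.11
  0.19  0.14 -0.02 -0.13 -0.22 -0.19 -0.03  0.15  0.24  0.15  0.   -0.19]
[0.0028 0.0031 0.0031 0.0243 0.006  0.0044]
```

The carrier has a small sustained 15 Hz rocking in the grip, about 0.3°. I'll try damping it with the grip force.

```bash
cat >> h.py <<'E'
def osc(n=40):
    T=[];D=[];Z=[];Y=[]
    for i in range(n):
        r.hold(.01);s=r.read_state();T.append(s['torque']);D.append(s['dq'])
    T=np.array(T);print(round(s['time_s'],2),'T mean',T.mean(0).round(3),'std',T.std(0).round(3),'dq',np.abs(D).max(0).round(4)[3:],s['grip_width'].round(4),np.round(s['eef_pos'],4))
E
python3 - <<'E'
from h import *
for f in(110,75,60):
    command_gripper(.012,f);print(f);osc();osc()
E
```

```text
110Traceback (most recent call last):
  File "<stdin>", line 3, in <module>
  File "h.py", line 25, in osc
    T=np.array(T);print(round(s['time_s'],2),'T mean',T.mean(0).round(3),'std',T.std(0).round(3),'dq',np.abs(D).max(0).round(4)[3:],s['grip_width'].round(4),np.round(s['eef_pos'],4))
                                                                                                                                    ^^^^^^^^^^^^^^^^^^^^^
AttributeError: 'float' object has no attribute 'round'
```

```bash
sed -i "s/s\['grip_width'\].round(4)/round(s['grip_width'],4)/" h.py
python3 - <<'E'
from h import *
osc()
for f in(75,60,45):
    command_gripper(.012,f);print(f);osc();osc()
E
```

```text
23.25 T mean [-0.011  0.007 -0.004] std [0.219 0.038 0.029] dq [0.033  0.0074 0.0056] 0.0184 [0.5693 0.189  0.271 ]
75
23.8 T mean [-0.017  0.007 -0.007] std [0.216 0.029 0.034] dq [0.033  0.0076 0.0056] 0.0185 [0.5693 0.189  0.271 ]
24.13 T mean [-0.     0.004  0.001] std [0.223 0.027 0.032] dq [0.0337 0.0072 0.007 ] 0.0186 [0.5693 0.189  0.271 ]
60
24.68 T mean [-0.008  0.002  0.002] std [0.216 0.031 0.031] dq [0.0332 0.0077 0.0055] 0.0182 [0.5693 0.189  0.271 ]
25.02 T mean [0.    0.015 0.005] std [0.22  0.031 0.034] dq [0.032  0.0072 0.0043] 0.0186 [0.5693 0.189  0.271 ]
45
25.57 T mean [-0.002  0.011 -0.004] std [0.216 0.028 0.029] dq [0.0333 0.007  0.0061] 0.0183 [0.5693 0.189  0.271 ]
25.9 T mean [-0.01   0.011 -0.006] std [0.216 0.032 0.033] dq [0.0336 0.0068 0.0045] 0.0187 [0.5693 0.189  0.271 ]
```

```bash
python3 - <<'E'
from h import *
for f in(33,26):
    command_gripper(.012,f);print(f);osc();osc()
snap('side','s11');p,d=snap('top','t11');crop('s11',130,80,330,230,4,'c16')
for u in((154,160),(225,236)):
    z=np.array([atd('top',a,v,d)[2] for a in range(*u) for v in range(140,165)]);print(np.median(z[(z>.25)&(z<.3)]))
E
```

```text
33
26.45 T mean [-0.017  0.011 -0.006] std [0.213 0.028 0.026] dq [0.0323 0.0072 0.0053] 0.0188 [0.5693 0.189  0.271 ]
26.78 T mean [-0.014  0.009  0.003] std [0.214 0.03  0.025] dq [0.0334 0.0081 0.0045] 0.0181 [0.5693 0.189  0.271 ]
26
27.33 T mean [-0.017  0.005  0.004] std [0.221 0.031 0.036] dq [0.0333 0.0075 0.0045] 0.0186 [0.5693 0.189  0.271 ]
27.67 T mean [ 0.003  0.009 -0.007] std [0.216 0.027 0.03 ] dq [0.0327 0.0077 0.0052] 0.0187 [0.5693 0.189  0.271 ]
0.2781493428478885
0.2788998083550722
```

View pics/c16.png

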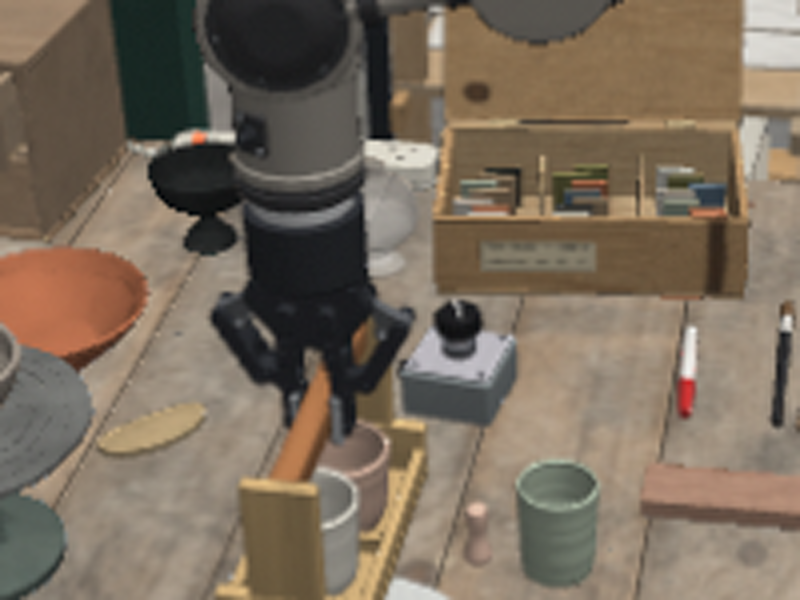

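```bash
python3 - <<'E'
from h import *
I=[];T=[]
for i in range(9):
    p,d=optics.get_image('side');I.append(cv2.cvtColor(p,cv2.COLOR_RGB2GRAY).astype(np.float32));T.append(r.read_state()['torque'][0]);r.hold(.011)
for nm,(u0,u1,v0,v1) in dict(near=(186,236,196,236),far=(215,240,160,200),static=(255,330,100,160),robot=(180,225,80,180)).items():
    w=cv2.createHanningWindow((u1-u0,v1-v0),cv2.CV_32F)
    print(nm,[tuple(np.round(cv2.phaseCorrelate(I[0][v0:v1,u0:u1],x[v0:v1,u0:u1],w)[0],2)) for x in I[1:]])
print(np.round(T,2),r.read_state()['time_s'])
E
```

```text
near [(np.float64(0.04), np.float64(-0.0)), (np.float64(0.12), np.float64(-0.04)), (np.float64(0.32), np.float64(-0.26)), (np.float64(0.58), np.float64(-0.5)), (np.float64(0.58), np.float64(-0.42)), (np.float64(0.66), np.float64(-0.55)), (np.float64(0.84), np.float64(-0.63)), (np.float64(1.18), np.float64(-0.76))]
far [(np.float64(0.51), np.float64(0.02)), (np.float64(0.45), np.float64(-0.03)), (np.float64(0.19), np.float64(-0.14)), (np.float64(0.28), np.float64(-0.28)), (np.float64(0.17), np.float64(-0.22)), (np.float64(0.19), np.float64(-0.29)), (np.float64(0.19), np.float64(-0.25)), (np.float64(0.22), np.float64(-0.26))]
static [(np.float64(0.5), np.float64(0.0)), (np.float64(0.53), np.float64(0.1)), (np.float64(0.58), np.float64(0.13)), (np.float64(0.57), np.float64(0.17)), (np.float64(0.55), np.float64(0.19)), (np.float64(0.54), np.float64(0.22)), (np.float64(0.56), np.float64(0.27)), (np.float64(0.54), np.float64(0.27))]
robot [(np.float64(0.5), np.float64(0.01)), (np.float64(0.51), np.float64(0.15)), (np.float64(0.52), np.float64(0.27)), (np.float64(0.38), np.float64(0.42)), (np.float64(0.13), np.float64(0.7)), (np.float64(0.03), np.float64(1.02)), (np.float64(-0.2), np.float64(1.38)), (np.float64(-0.15), np.float64(1.82))]
[-0.39 -0.14  0.25  0.28 -0.07 -0.35 -0.15  0.22  0.24] 28.2917
```

```bash
python3 - <<'E'
from h import *
I=[];T=[]
for i in range(9):
    p,d=optics.get_image('side');I.append(cv2.cvtColor(p,cv2.COLOR_RGB2GRAY).astype(np.float32));T.append(r.read_state()['torque'][0]);r.hold(.011)
np.save('pics/I.npy',I)
for nm,(u0,u1,v0,v1) in dict(near=(186,236,196,236),far=(215,240,160,200),static=(255,330,100,160),robot=(180,225,80,180)).items():
    w=cv2.createHanningWindow((u1-u0,v1-v0),cv2.CV_32F)
    print(nm,[np.round(cv2.phaseCorrelate(I[0][v0:v1,u0:u1].copy(),x[v0:v1,u0:u1].copy(),w.copy())[0],2).tolist() for x in I[1:]],[round(float(np.abs(x-I[0])[v0:v1,u0:u1].max()),1) for x in I[1:]])
print(np.round(T,2),r.read_state()['time_s'])
E
```

```text
near [[0.01, -0.03], [0.02, -0.01], [-0.01, 0.01], [-0.01, 0.01], [0.02, -0.03], [0.03, 0.01], [0.03, 0.02], [0.04, 0.01]] [5.0, 19.0, 20.0, 3.0, 2.0, 5.0, 19.0, 19.0]
far [[0.53, -0.0], [0.52, 0.03], [0.46, -0.0], [0.47, 0.04], [0.49, 0.02], [0.49, 0.04], [0.5, 0.04], [0.46, 0.03]] [3.0, 9.0, 10.0, 11.0, 8.0, 8.0, 8.0, 8.0]
static [[0.48, 0.01], [0.49, -0.0], [0.49, -0.01], [0.49, -0.01], [0.49, -0.01], [0.48, -0.01], [0.48, -0.01], [0.49, -0.0]] [3.0, 2.0, 3.0, 2.0, 3.0, 3.0, 2.0, 3.0]
robot [[0.49, 0.0], [0.48, 0.01], [0.47, 0.01], [0.52, -0.0], [0.5, 0.01], [0.45, 0.01], [0.48, 0.0], [0.51, 0.0]] [51.0, 51.0, 51.0, 17.0, 4.0, 52.0, 51.0, 51.0]
[-0.09 -0.3  -0.07  0.26  0.22 -0.12 -0.25 -0.1   0.25] 28.8167
```

The pictures show under 0.05 px of motion at the near end of the carrier, about 0.1 mm, so it is effectively still. I'll firm up the grip and hand in.

```bash
python3 - <<'E'
from h import *
command_gripper(.012,60);r.hold(.5);osc(20)
r.finish_job();print('done')
E
```

```text
29.7 T mean [-0.007  0.011 -0.006] std [0.214 0.029 0.036] dq [0.0332 0.0067 0.0053] 0.0184 [0.5693 0.189  0.271 ]
the job is handed in; nothing more can be done
done
```

I did the three steps in the order asked and handed the job in at about 30 s; no verdict was reported.

- **Stop pressed:** I pushed the head down until it carried about 9 N steadily, twice the 4.5 N of the spring at full depth, so it was on its stop. It was up again in the next picture.
- **Stop reset:** I turned the head clockwise until the torque climbed against the end stop. Its pointer moved from about 7° to about 69° in the pictures, roughly the full 60°.
- **Carrier lifted:** I gripped the bar at its middle and raised it about 10.1 cm. Both bar ends measured z ≈ 0.278 to 0.279 m, so it is level, and both cups stand upright in it. The load on the wrist was about 7.2 N.
- **Other things on the table:** The tumbler, stamp, tile and pen are unmoved in the last pictures. The red rib is hidden by the arm in the last top view, so I could not check it, but the arm did not work near it.

**One check disagreed:** the wrist moment about x shows a sustained ripple of about ±0.25 N m at 15 Hz, and changing the grip force did not reduce it. At the clearly visible near end the side pictures show only about 0.1 mm of motion; the same check at the far end was not reliable. I judged the carrier still on that basis.

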